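# Break the neck plug out of a small dewar flask and hang it on the stand

### The job

The flask's neck plug is stuck in its tapered seat: grip its handle, twist it about an eighth of a turn (either way) while it still sits in the neck so that it breaks free, and only then pull it straight up and out. Hang the plug by its handle on the hook of the stand, steady, and let go. The flask must stay standing on its spot, not lifted, tipped or dragged along; do not set the plug down on the bench, and leave the bottle, the box lid and the forceps alone.

Things in the scene. Friction and masses are not known exactly. Their poses are not given: they have to be found in the camera images.
- flask: Small bare-metal dewar flask, loose on the bench, about 1.5 kg. Body 124 mm in diameter, drawn in at the shoulder to a 79 mm neck ring; rim 160 mm above its underside. Origin at the centre of its underside, z up. A black D-shaped side handle, reaching 104 mm from the axis, 35 to 111 mm up, points along its +x.
- flask_mouth (a point): Centre of the flask's rim, 160 mm up. The plug starts stuck in the tapered neck, its x along the flask's x. Stuck, it gives a few mm when pulled straight and then lifts the whole flask; a twist, against 0.1 to 0.4 N m, frees it after about 20 degrees, either way: then it turns easily and lifts out with 1 to 4 N (turned back to where it was, it is stuck again). It is out of the neck once raised 40 mm.
- plug: Neck plug, about 90 g: white tapered stem 38 mm long (57 mm in diameter at the top, 52 at the foot), black round cap 76 mm in diameter and 12 mm thick, and an upright black handle on the cap. Origin at the centre of the stem's foot, z up its axis: cap z = 38 to 50 mm, handle z = 50 to 100 mm. Seated, the origin is 125 mm above the flask's, the cap 3 mm clear of the rim.
- plug_handle (a point): Middle of the plug's handle, on its axis, 75 mm above the plug's origin; axes as the plug's. The handle is a square arch, 46 mm wide along y, 16 mm thick along x: two legs 9 mm wide with flat outer faces at y = -23 and +23 mm, a top bar 10 mm high, and a window through it along x, 28 mm wide and 40 mm high (plug z = 50 to 90 mm).
- plug_eye (a point): Point of the plug where it hangs: middle of the underside of the handle's top bar, 90 mm above the plug's origin on its axis. Axes as the plug's.
- stand: Support stand, fixed: grey base plate 14 mm thick (x = -50 to 120 mm, y = -60 to 60 mm), upright steel rod 12 mm in diameter at x = 85 mm, 260 mm high, with a clamp block from which a steel hook reaches out towards -x. Origin on the bench right below the middle of the hook's saddle, z up; -x points from the rod out along the hook to its tip.
- hook_saddle (a point): Middle of the hook's saddle, on top of the bar, 226 mm above the bench; axes as the stand's. The hook is 8 mm round bar: from the clamp block at 236 mm height it dips to a level saddle (x = -16 to 18 mm, underside at 218 mm) and turns up at 45 degrees to its tip at x = -30 mm (-34 mm at most), top at 242 mm. The handle's top bar hangs here, plug x along the hook.
- vial_box: Bystander, fixed: white cardboard vial box with a grid, 133 by 133 mm, 50 mm high, in the middle of the bench. Origin at the centre of its underside.
- box_lid: Bystander, loose: the box's white lid lying open side up, 138 by 138 mm, 32 mm high. Origin at the centre of its underside.
- reagent_bottle: Bystander, loose: amber bottle with a blue cap, 68 mm in diameter, 145 mm high. Origin at the centre of its underside.
- forceps: Bystander, loose: steel forceps lying flat, 140 mm long along its x, 14 mm wide, 7 mm high. Origin at the centre of its underside.

How it is judged:
By the outcome, as a careful person would: the job done as asked, in the order asked, and still so for the second after the job is handed in, with the robot touching nothing.
It also fails if it takes over 48 s, if anything falls off the work surface, if the arm or the gripper's body presses on something with over 40 N, if the wrist force passes 120 N, or if a joint passes its speed limit or range.

### The arm

A 6-joint arm with a two-finger parallel gripper is mounted at the origin on the work surface. World frame = base frame: x ahead of the robot, y to its left, z up, the work surface at z = 0. Lengths are in mm, angles in rad, forces in N, time in s.
With the tool pointing down it reaches from about 300 to 775 mm from the base axis. Payload 14.6 kg.
Tool frame: the origin (TCP) lies midway between the tips of the shut fingers; the grasp point (between the pads) lies 19 mm behind it; z points along the fingers, y is the direction in which the jaws open and shut (so a half turn about z gives the same grasp; the last joint's range is limited). The gripper opens to 94 mm and grips with 3 to 60 N. Pads are 16 mm wide; open, the fingers measure 119 mm over their backs; the gripper's body (75 mm by 177 mm) begins 78 mm behind the grasp point.
Start: joints at [1.249, 0.3, 1.521, -0, 1.321, -0.067], TCP at [138.626, 532.233, 176.546] pointing down, gripper open.
Joint ranges: [-3.03, 3.03], [-0.79, 2.21], [0.23, 2.52], [-1.04, 4.18], [0, 3.07], [-2.55, 2.55]. Speed limits (rad/s): [2.22, 2.22, 2.57, 3.14, 3.14, 3.14].

### API

Orientations are given as [roll, pitch, yaw] about the fixed x, y, z axes, in that order (R = Rz(yaw) Ry(pitch) Rx(roll)).
In Python, from cell import manip, camera gives the robot as it stands. The module is installed in compiled form; this text tells all that it offers.
- The arm moves only by the tool jog_arm, never from a script. Its argument "commands" is a list of rows, each a list of 7 numbers: the shift along the world's x, y, z in units of 1 m (1.0 is 1 m), then the turn, a rotation vector about the world's x, y, z in units of 120 degrees (1.0 is 120 degrees), then the opening, from 0 (shut) to 1 (fully open). In form: [[x, y, z, ax, ay, az, grip], ...]. A call has exactly 10 rows; each row is the pose to reach, as a shift and turn from the pose commanded when the call began; what a row does not reach only later rows make up. A row lasts 1/8 s, in which the tool goes at most 62.5 mm and 10.7 degrees, less where a joint would pass 70% of its speed; a pose out of reach is approached as far as the arm can. A call with a number of a shift or a turn outside -1 to 1 is refused whole. A call with a gripper value outside its range is refused whole. The fingers move at their own pace and stop on an object; "grip_force" is the grip in N (left out, the last holds). Time passes only in rows, so rows that repeat a pose let the fingers close, or fill a call up. It gives the time, the measured TCP pose, the force and the opening at its end, in the units of the state.
- manip.read_state(): the state, without advancing time (a new reading comes with each control period).
- camera(name): name is "scene" or "top" or "wrist"; returns a dict with "pixels" (384x512x3 uint8, blue, green, red), "vertical_fov" (degrees; the focal length in pixels is half the picture's height over the tangent of half this angle, whatever the lens; pixels are square), "cx", "cy" (the principal point, pixels), "k1" (the pictures are not rectified: a ray, as slopes to the right and down, at radius r is drawn at 1 + k1 r^2 times it, then the intrinsics apply), "rvec" (rotation vector, rad) and "tvec" (3), from world to camera coordinates, as OpenCV has them. Camera axes: x right, y down, z forward; pixel columns grow to the right and rows downward; lengths in mm; the calibration is good to about 2 mm. A picture is of the moment at which its call begins. There is no depth.
- manip.sign_off(): hands the job in, once; it reports no verdict.
The state is a dict: "clock": time; "joints": joint angles; "qd": joint speeds; "effort": joint torques, N m; "eef_pos": TCP position; "eef_rot": TCP orientation; "wrist_force": force on the tool from outside, world axes, zero at the start; "moment": the same for the moment, N m; "finger_gap": finger opening in mm.
Only numpy, scipy, OpenCV 4.12 (cv2) and the standard library are available. Lean on these libraries where they do the work, as an engineer would, in place of code of your own. Each camera call takes 0.05 s, during which the arm holds its last target.

## Working session

There is one attempt and no reset: what is moved stays moved. The work goes in short steps, Python scripts to look and compute and a tool call to move; the robot and the scene stay as the last step left them, time stands still between calls to the robot, and variables do not carry over. Pictures are saved under pics/ and viewed, and the job is handed in when it is done.

Besides the shell and the picture viewer there is one more tool, called by a JSON object that holds its "op" and its "data". jog_arm: Moves the arm, as the interface text tells. Its arguments: {"type":"object","properties":{"commands":{"type":"array","items":{"type":"array","items":{"type":"number"}}},"grip_force":{"type":"number"}},"required":["commands"]}

```bash
ls; mkdir -p pics
cat > h.py <<'E'
import numpy as np, cv2
from cell import manip, camera
def cam(n,save=None):
    c=camera(n)
    if save: cv2.imwrite('pics/'+save,c['pixels'])
    return c
def prm(c):
    f=192/np.tan(np.radians(c['vertical_fov'])/2)
    K=np.array([[f,0,c['cx']],[0,f,c['cy']],[0,0,1.]])
    d=np.array([c['k1'],0,0,0,0.])
    return K,d,np.array(c['rvec'],float),np.array(c['tvec'],float)
def ray(c,uv):
    K,d,r,t=prm(c); R=cv2.Rodrigues(r)[0]
    p=cv2.undistortPoints(np.array([[uv]],float),K,d)[0,0]
    v=R.T@np.array([p[0],p[1],1]); return -R.T@t, v/np.linalg.norm(v)
def onz(c,uv,z):
    o,v=ray(c,uv); return o+v*(z-o[2])/v[2]
def proj(c,P):
    K,d,r,t=prm(c); return cv2.projectPoints(np.array(P,float).reshape(-1,3),r,t,K,d)[0][:,0]
E
python3 - <<'E'
from h import *
s=manip.read_state(); print(s)
for n in ['scene','top','wrist']:
    c=cam(n,n+'0.png'); K,d,r,t=prm(c); print(n,K[0,0],c['cx'],c['cy'],c['k1'],-cv2.Rodrigues(r)[0].T@t)
E
```

```text
pics
{'clock': 0.0, 'joints': array([ 1.24938306e+00,  3.00446038e-01,  1.52158396e+00,  4.50470113e-06,
        1.32070618e+00, -6.66069634e-02]), 'qd': array([ 1.03399125e-03,  2.40159101e-05,  2.48419843e-03, -7.64936232e-04,
        4.87122899e-04,  8.80295125e-04]), 'effort': array([-5.91348726e-04, -5.31809950e+01, -3.52727580e+01,  7.08236382e-02,
        2.43831240e-02, -1.15288944e-04]), 'eef_pos': array([138.54263966, 531.95642592, 175.99887959]), 'eef_rot': array([-3.14045195e+00, -8.04642842e-05,  2.88678519e+00]), 'wrist_force': array([ 0.90395082, -0.50853867, -0.36705316]), 'moment': array([-0.07016506,  0.0280233 ,  0.00613863]), 'finger_gap': 93.77486534803246}
scene 441.79267260131263 251.00215325923634 189.8594263762964 0.05779937750467374 [ 920.67461163 -716.03585478 1351.60372671]
top 399.7747792423423 247.10561708666378 192.17402614102645 0.009710161664473901 [ 268.41177411   20.12934318 1363.98789329]
wrist 281.4303488273292 259.70160997573754 197.80905041403264 -0.05176418432360329 [ 70.95796149 549.8979053  384.86913521]
```

```bash
sleep 1
```

```text
(no output)
```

View pics/scene0.png

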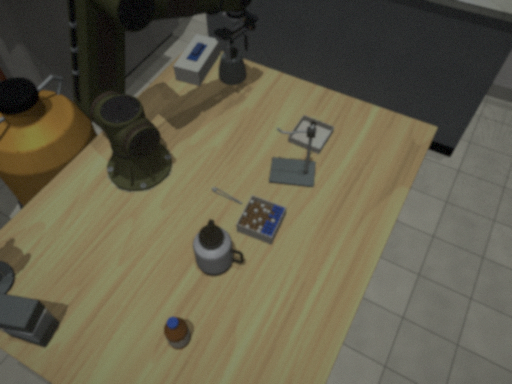

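View pics/top0.png

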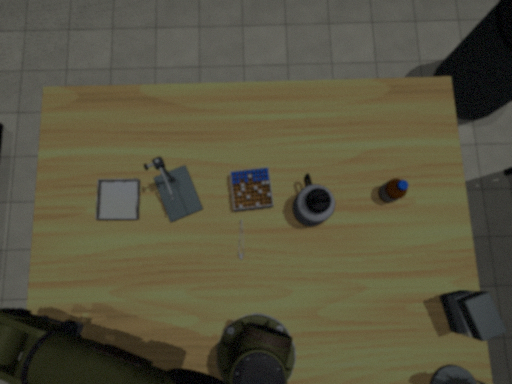

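View pics/wrist0.png

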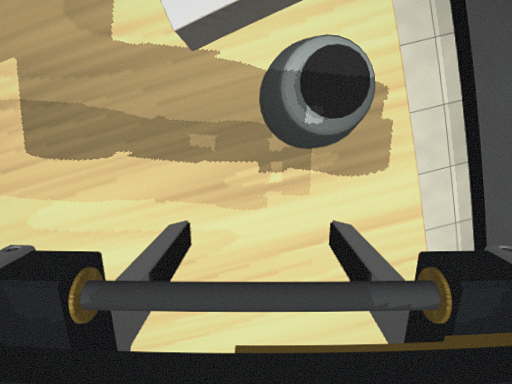

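```bash
cat > crop.py <<'E'
import cv2,numpy as np
def crop(f,x,y,w,h,o,g=1.8,s=None):
    i=cv2.imread(f)[y:y+h,x:x+w]; s=s or 780//w
    i=cv2.resize(i,None,fx=s,fy=s,interpolation=cv2.INTER_CUBIC)
    i=(255*np.clip((i/255.)*g,0,1)**.7).astype('uint8')
    return cv2.imwrite(o,i)
E
python3 - <<'E'
from crop import *
crop('pics/top0.png',285,165,60,70,'pics/t_fl.png',s=8)
crop('pics/top0.png',140,145,80,80,'pics/t_st.png',s=7)
crop('pics/scene0.png',185,210,70,70,'pics/s_fl.png',s=8)
crop('pics/scene0.png',260,110,80,80,'pics/s_st.png',s=7)
for k in ['fl','st']:
    a=cv2.imread(f'pics/t_{k}.png')[:560,:];b=cv2.imread(f'pics/s_{k}.png')
    import numpy as np
    h=min(a.shape[0],b.shape[0]); cv2.imwrite(f'pics/both_{k}.png',cv2.resize(np.hstack([a[:h],b[:h]]),None,fx=.7,fy=.7))
E
```

```text
(no output)
```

View pics/both_fl.png

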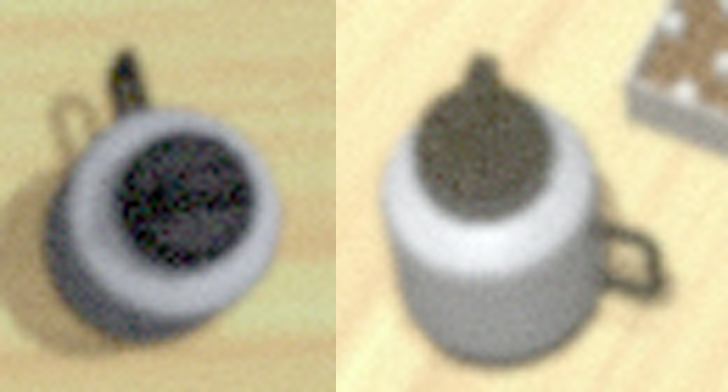

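View pics/both_st.png

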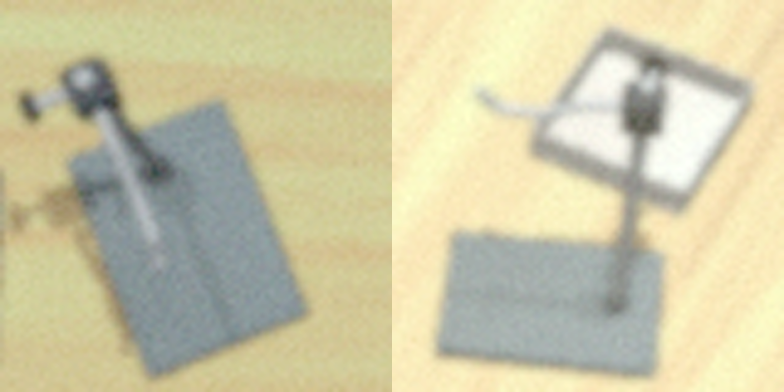

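Run:
```python
from h import *
T=cam('top');S=cam('scene')
def comp(c,x0,y0,x1,y1,fn):
    m=np.zeros(c['pixels'].shape[:2],np.uint8); p=c['pixels'].astype(float)
    m[y0:y1,x0:x1]=fn(p[y0:y1,x0:x1])*255
    n,l,st,ce=cv2.connectedComponentsWithStats(m)
    k=1+np.argmax(st[1:,4]); return (l==k).astype(np.uint8),st[k],ce[k]
dark=lambda p:p.max(2)<55
m,st,ce=comp(T,300,185,332,225,dark); print(st,ce)
cs,_=cv2.findContours(m,cv2.RETR_EXTERNAL,cv2.CHAIN_APPROX_NONE)
h=cv2.convexHull(max(cs,key=len)); (u,v),r=cv2.minEnclosingCircle(h); e=cv2.fitEllipse(h);print(u,v,r,e)
print('cap@175',onz(T,(u,v),172),onz(T,e[0],172), 'r mm',r/399.8*1190)
# flask handle
hp=(307.3,174.8); print('handle tip',[onz(T,hp,z) for z in (73,105)])
# scene handle tip/top
print('scene plug top', onz(S,(185+483/5.6,210+57/5.6),225))
# stand plate in top corners
cor=[(222,102),(307,315),(152,377),(70,158)]
P=np.array([onz(T,(140+a/4.9,145+b/4.9),14) for a,b in cor]); print(P.round(1)); print(np.linalg.norm(P-np.roll(P,1,0),axis=1))
cor=[(455,233),(662,253),(655,375),(438,355)]
Q=np.array([onz(S,(260+(a-392)/4.9,110+b/4.9),14) for a,b in cor]); print(Q.round(1)); print(np.linalg.norm(Q-np.roll(Q,1,0),axis=1))
print('tip top',onz(T,(140+158/4.9,145+265/4.9),240),'tip scene',onz(S,(260+(482-392)/4.9,110+95/4.9),240))
print('rod base top', onz(T,(140+160/4.9,145+172/4.9),14),onz(S,(260+(615-392)/4.9,110+303/4.9),14))
```

```text
[304 188  27  26 536] [316.87313433 200.75932836]
316.8823547363281 200.55882263183594 13.364990234375 ((316.8898010253906, 200.71763610839844), (25.034862518310547, 26.631160736083984), 61.43218231201172)
cap@175 [ 467.61985935 -199.40870475  172.        ] [ 467.13251889 -199.40132751  172.        ] r mm 39.78073631542334
handle tip [array([ 571.62767373, -191.17481908,   73.        ]), array([ 564.11179473, -185.93717647,  105.        ])]
scene plug top [ 625.17613851 -100.71154427  225.        ]
[[629.3 222.1  14. ]
 [474.6 162.8  14. ]
 [434.3 270.2  14. ]
 [591.4 329.3  14. ]]
[113.67909298 165.59455355 114.68519451 167.79180251]
[[442.2 269.1  14. ]
 [594.5 329.3  14. ]
 [639.3 219.2  14. ]
 [486.8 156.7  14. ]]
[120.91132713 163.75774271 118.86092671 164.82646839]
tip top [471.93860974 225.39403501 240.        ] tip scene [482.10326838 220.48434721 240.        ]
rod base top [579.47716574 265.75784979  14.        ] [583.48026453 266.70476332  14.        ]
```

{"op": "jog_arm", "data": {"commands": [[0.01,-0.02,0.05,0,0,0.05,1],[0.03,-0.06,0.1,0,0,0.1,1],[0.05,-0.11,0.14,0,0,0.15,1],[0.075,-0.165,0.154,0,0,0.15,1],[0.1,-0.22,0.154,0,0,0.15,1],[0.125,-0.275,0.154,0,0,0.15,1],[0.15,-0.33,0.154,0,0,0.15,1],[0.175,-0.385,0.154,0,0,0.15,1],[0.2,-0.44,0.154,0,0,0.15,1],[0.225,-0.495,0.154,0,0,0.15,1]]}}

```text
clock: 1.5
eef_pos: [363.9, 35.2, 330.8]
eef_rot: [3.142, 0.001, -3.082]
wrist_force: [0.7, 1.1, 0.0]
finger_gap: 94.0
```

{"op": "jog_arm", "data": {"commands": [[0.025,-0.055,0,0,0,0,1],[0.05,-0.11,0,0,0,0,1],[0.075,-0.165,0,0,0,0,1],[0.1,-0.22,0,0,0,0,1],[0.1,-0.235,0,0,0,0,1],[0.1,-0.235,0,0,0,0,1],[0.1,-0.235,0,0,0,0,1],[0.1,-0.235,0,0,0,0,1],[0.1,-0.235,0,0,0,0,1],[0.1,-0.235,0,0,0,0,1]]}}

```text
clock: 2.75
eef_pos: [463.6, -197.4, 330.7]
eef_rot: [-3.141, 0.0, -3.082]
wrist_force: [-0.5, 0.1, -0.4]
finger_gap: 93.8
```

Run:
```python
from h import *
from crop import crop
s=manip.read_state();print(s['clock'],s['eef_pos'],s['eef_rot'],s['joints'])
cam('wrist','w1.png');crop('pics/w1.png',0,0,512,384,'pics/w1b.png',g=1.5,s=1.5)
```

```text
2.75 [ 463.60953329 -197.4430507   330.68086952] [-3.14147934e+00  1.65026050e-04 -3.08176555e+00] [-4.75306846e-01  1.25986506e-01  1.37997767e+00 -1.33478480e-05
  1.63542873e+00 -2.10593113e+00]
```

View pics/w1b.png

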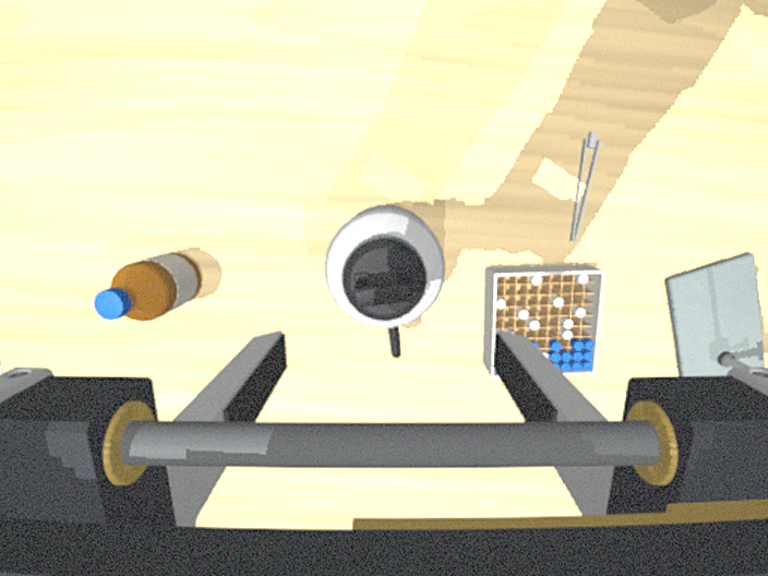

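Run:
```python
from crop import *
crop('pics/w1.png',210,130,96,112,'pics/w1c.png',g=4,s=5)
crop('pics/w1.png',440,160,72,100,'pics/w1d.png',g=1.5,s=5)
a=cv2.imread('pics/w1c.png')[:500];b=cv2.imread('pics/w1d.png')[:500];cv2.imwrite('pics/w1e.png',np.hstack([a,b])[:,:800])
```

```text
(no output)
```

View pics/w1e.png

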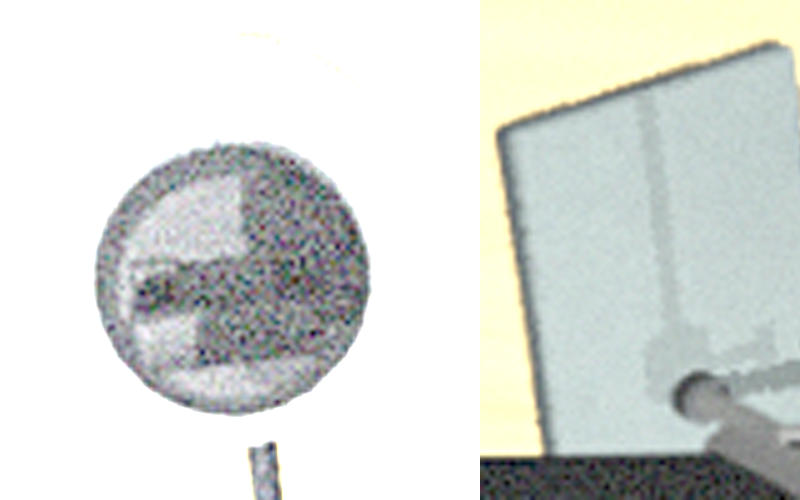

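Run:
```python
from h import *
W=cam('wrist');T=cam('top');S=cam('scene')
p=W['pixels'].astype(float).max(2)
m=np.zeros(p.shape,np.uint8); m[150:216,225:290]=p[150:216,225:290]<75
n,l,st,ce=cv2.connectedComponentsWithStats(m);print(st[1:],ce[1:])
k=1+np.argmax(st[1:,4])
cs,_=cv2.findContours((l==k).astype(np.uint8),0,cv2.CHAIN_APPROX_NONE);h=cv2.convexHull(max(cs,key=len))
e=cv2.fitEllipse(h);print(e)
C=onz(W,e[0],172);print('cap',C, 'diam', (e[1][0])/281.4*(W_h:=-(cv2.Rodrigues(prm(W)[2])[0].T@prm(W)[3])[2]-175))
m2=np.zeros(p.shape,np.uint8); m2[218:245,255:272]=p[218:245,255:272]<75
ys,xs=np.nonzero(m2);print(len(xs))
for y in range(218,245):
    q=xs[ys==y]
    if len(q): 
        P=onz(W,(q.mean()+0,y),108); d=P-C; print(y,q.mean(),len(q),P[:2].round(1),np.degrees(np.arctan2(d[1],d[0])).round(1),np.hypot(*d[:2]).round(1))
print('scene plug top', onz(S,(185+147/5.6,210+57/5.6),225))
```

```text
[[ 229  157   56   57 2445]] [[256.17586912 185.02822086]]
((256.1896667480469, 184.98814392089844), (55.265079498291016, 56.14101791381836), 35.50350570678711)
cap [ 467.36854496 -201.62082298  172.        ] diam 71.57455753844509
114
218 264.0 3 [ 533.4 -186.1] 13.2 67.9
219 262.0 7 [ 535.3 -189.2] 10.4 69.1
220 262.0 7 [ 537.  -189.1] 10.2 70.7
221 262.5 6 [ 538.6 -188.2] 10.7 72.5
222 262.5 6 [ 540.3 -188.1] 10.5 74.2
223 262.5 6 [ 542. -188.] 10.4 75.9
224 262.5 6 [ 543.7 -187.8] 10.2 77.6
225 262.5 6 [ 545.4 -187.7] 10.1 79.3
226 262.5 6 [ 547.1 -187.6] 9.9 81.0
227 263.0 5 [ 548.8 -186.7] 10.4 82.8
228 262.5 6 [ 550.6 -187.4] 9.7 84.4
229 263.5 6 [ 552.2 -185.7] 10.6 86.3
230 263.5 6 [ 553.9 -185.6] 10.5 88.0
231 263.5 6 [ 555.6 -185.5] 10.4 89.7
232 263.5 6 [ 557.4 -185.4] 10.2 91.4
233 263.5 6 [ 559.1 -185.3] 10.1 93.2
234 263.5 6 [ 560.8 -185.1] 10.0 94.9
235 263.5 6 [ 562.6 -185. ] 9.9 96.6
236 264.0 5 [ 564.3 -184.1] 10.2 98.5
237 264.0 3 [ 566. -184.] 10.1 100.2
scene plug top [ 468.92310771 -186.9417269   225.        ]
```

{"op": "jog_arm", "data": {"commands": [[0.002,-0.001,-0.03,0,0,0.025,1],[0.004,-0.003,-0.06,0,0,0.053,1],[0.004,-0.003,-0.085,0,0,0.053,1],[0.004,-0.003,-0.085,0,0,0.053,1],[0.004,-0.003,-0.085,0,0,0.053,1],[0.004,-0.003,-0.085,0,0,0.053,1],[0.004,-0.003,-0.085,0,0,0.053,1],[0.004,-0.003,-0.085,0,0,0.053,1],[0.004,-0.003,-0.085,0,0,0.053,1],[0.004,-0.003,-0.085,0,0,0.053,1]]}}

```text
clock: 4.2
eef_pos: [467.6, -200.8, 245.6]
eef_rot: [-3.142, -0.0, -2.971]
wrist_force: [-0.3, 0.1, -0.4]
finger_gap: 94.1
```

Run:
```python
from h import *
from crop import crop
s=manip.read_state();print(s['clock'],s['eef_pos'],s['eef_rot'],s['joints'])
W=cam('wrist','w2.png');crop('pics/w2.png',150,130,220,160,'pics/w2b.png',g=4,s=3.5)
# expected handle top corners
import itertools
a=np.radians(10);R=np.array([[np.cos(a),-np.sin(a)],[np.sin(a),np.cos(a)]])
for x,y in itertools.product((-8,8),(-23,23)):
    q=R@[x,y]+[467.5,-200.5]; print(x,y,proj(W,[q[0],q[1],225])[0].round(1),((proj(W,[q[0],q[1],225])[0]-[150,130])*3.5).round(0))
```

```text
4.2 [ 467.64360006 -200.76292286  245.55054783] [-3.14158334e+00 -2.02970215e-05 -2.97118838e+00] [-4.77481490e-01  1.61820324e-01  1.53033142e+00 -1.98226690e-05
  1.44945147e+00 -2.21867969e+00]
-8 -23 [232.2 203.6] [288. 258.]
-8 23 [286.7 203.4] [478. 257.]
8 -23 [232.7 221.6] [289. 321.]
8 23 [286.3 221.5] [477. 320.]
```

View pics/w2b.png

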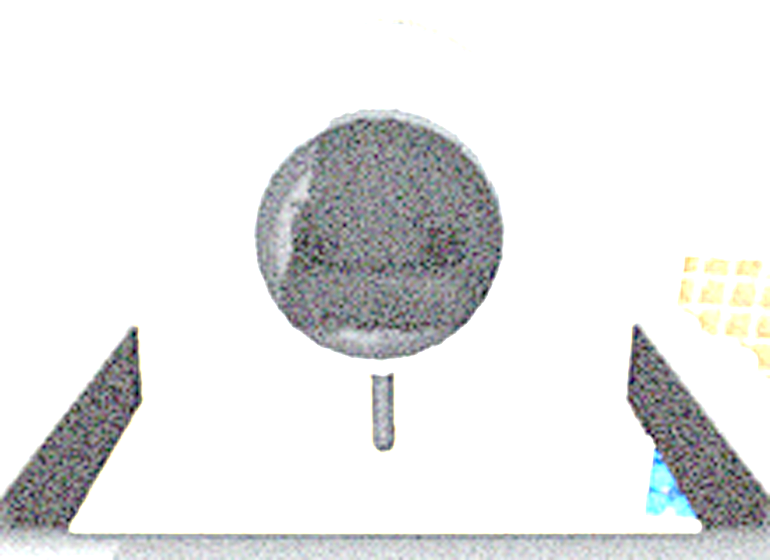

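Run:
```python
from h import *
W=cam('wrist');fr=[W['pixels'].astype(float)]+[camera('wrist')['pixels'].astype(float) for _ in range(7)]
a=np.mean(fr,0); np.save('w2avg.npy',a); g=a.mean(2)[150:260,210:310]
lo,hi=np.percentile(g,2),60
print(lo,proj(W,[467.5,-200.5,175]),proj(W,[467.5,-200.5,222]))
o=cv2.resize(np.clip((g-lo)/(hi-lo),0,1)**.7*255,None,fx=5.4,fy=5.4,interpolation=cv2.INTER_CUBIC)
cv2.imwrite('pics/w2c.png',o)
p=a.max(2);m=np.zeros(p.shape,np.uint8); m[150:236,215:300]=p[150:236,215:300]<75
n,l,st,ce=cv2.connectedComponentsWithStats(m);k=1+np.argmax(st[1:,4])
cs,_=cv2.findContours((l==k).astype(np.uint8),0,cv2.CHAIN_APPROX_NONE);e=cv2.fitEllipse(cv2.convexHull(max(cs,key=len)));print(e,onz(W,e[0],173),onz(W,e[0],170))
```

```text
19.790833333333335 [[259.52139766 198.40944659]] [[259.4618752 211.6242988]]
((257.924560546875, 196.71571350097656), (70.92110443115234, 72.27265930175781), 29.558504104614258) [ 466.5013036  -202.34126841  173.        ] [ 467.22370597 -202.23800869  170.        ][ WARN:0@9.884] global loadsave.cpp:1063 imwrite_ Unsupported depth image for selected encoder is fallbacked to CV_8U.
```

View pics/w2c.png

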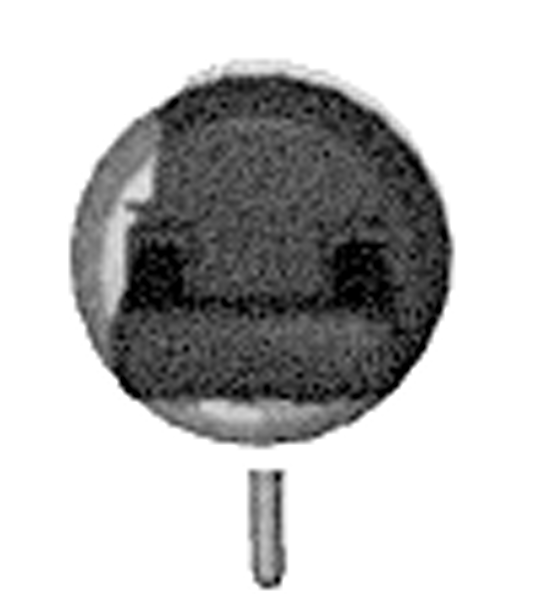

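Run:
```python
from h import *
W=cam('wrist');s=manip.read_state();x,y,z=s['eef_pos'];a=s['eef_rot'][2]
ya=np.array([np.sin(a),-np.cos(a),0])
print(ya);P=np.array([x,y,z])
for g in(-47,0,47):
  for dz in (0,19): print(g,dz,proj(W,P+g*ya+[0,0,dz]),(proj(W,P+g*ya+[0,0,dz])-[150,130])*3.5)
print(proj(W,P+[0,0,-23]))
```

```text
[-0.16957812  0.98551675  0.        ]
-47 0 [[198.93533736 220.34106911]] [[171.27368075 316.19374187]]
-47 19 [[193.39786311 228.75252059]] [[151.89252089 345.63382207]]
0 0 [[259.03826712 220.41792807]] [[381.63393494 316.46274826]]
0 19 [[258.96493365 228.86720616]] [[381.37726777 346.03522156]]
47 0 [[319.16104959 220.38738615]] [[592.06367357 316.35585152]]
47 19 [[324.55685674 228.80597937]] [[610.94899858 345.8209278 ]]
[[259.11216863 211.90829858]]
```

{"op": "jog_arm", "data": {"commands": [[0,-0.002,-0.01,0,0,0,0.85],[0,-0.002,-0.02,0,0,0,0.7],[0,-0.002,-0.03,0,0,0,0.65],[0,-0.002,-0.04,0,0,0,0.65],[0,-0.002,-0.05,0,0,0,0.65],[0,-0.002,-0.062,0,0,0,0.65],[0,-0.002,-0.062,0,0,0,0.62],[0,-0.002,-0.062,0,0,0,0.6],[0,-0.002,-0.062,0,0,0,0.6],[0,-0.002,-0.062,0,0,0,0.6]], "grip_force": 5}}

```text
clock: 5.95
eef_pos: [467.7, -202.8, 183.8]
eef_rot: [-3.141, 0.0, -2.971]
wrist_force: [-0.3, -0.3, -0.1]
finger_gap: 56.2
```

Run:
```python
from h import *
s=manip.read_state();print(s['clock'],s['eef_pos'],s['wrist_force'],s['moment'],s['finger_gap'])
fr=[camera('wrist')['pixels'].astype(float) for _ in range(5)]
a=np.mean(fr,0); g=a.mean(2)[170:300,190:330];lo=np.percentile(g,2)
o=cv2.resize(np.clip((g-lo)/(70-lo),0,1)**.7*255,None,fx=4.3,fy=4.3,interpolation=cv2.INTER_CUBIC).astype('uint8')
cv2.imwrite('pics/w3c.png',o)
```

```text
5.95 [ 467.73159646 -202.82224165  183.81625232] [-0.30696213 -0.31863633 -0.07098171] [0.03395515 0.00257751 0.00772608] 56.17833467255553
```

View pics/w3c.png

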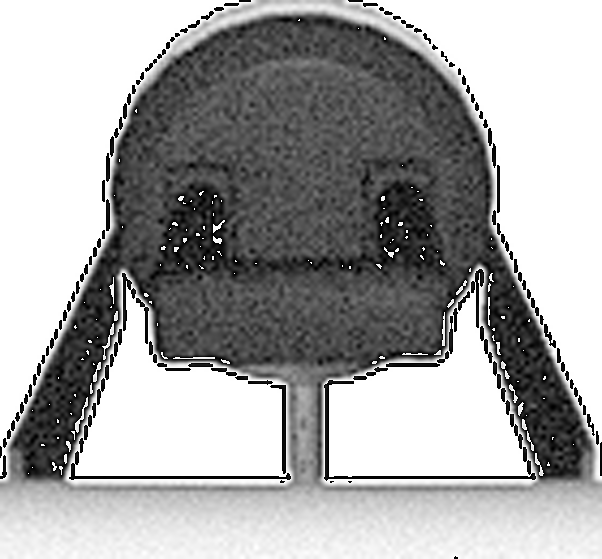

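{"op": "jog_arm", "data": {"commands": [[0,0,0,0,0,0,0.56],[0,0,0,0,0,0,0.53],[0,0,0,0,0,0,0.51],[0,0,0,0,0,0,0.49],[0,0,0,0,0,0,0.47],[0,0,0,0,0,0,0.45],[0,0,0,0,0,0,0.4],[0,0,0,0,0,0,0.3],[0,0,0,0,0,0,0.3],[0,0,0,0,0,0,0.3]], "grip_force": 45}}

```text
clock: 7.45
eef_pos: [467.7, -202.8, 183.6]
eef_rot: [-3.141, 0.0, -2.971]
wrist_force: [-0.2, -1.0, 1.3]
finger_gap: 45.5
```

{"op": "jog_arm", "data": {"commands": [[0,0,0,0,0,-0.04,0.3],[0,0,0,0,0,-0.08,0.3],[0,0,0,0,0,-0.12,0.3],[0,0,0,0,0,-0.16,0.3],[0,0,0,0,0,-0.2,0.3],[0,0,0,0,0,-0.24,0.3],[0,0,0,0,0,-0.28,0.3],[0,0,0,0,0,-0.32,0.3],[0,0,0,0,0,-0.36,0.3],[0,0,0,0,0,-0.385,0.3]]}}

```text
clock: 8.7
eef_pos: [468.1, -201.6, 183.4]
eef_rot: [3.139, -0.001, 2.504]
wrist_force: [2.5, 5.9, -0.1]
finger_gap: 45.1
```

Run:
```python
from h import *
from crop import crop
s=manip.read_state();print(s['clock'],s['eef_pos'],s['eef_rot'],s['wrist_force'],s['moment'],s['finger_gap'])
cam('wrist','w4.png');crop('pics/w4.png',0,0,512,384,'pics/w4b.png',g=2,s=1.5)
```

```text
8.7 [ 468.05578028 -201.55029141  183.39734595] [ 3.13919974e+00 -8.47817368e-04  2.50384250e+00] [ 2.49941748  5.94230745 -0.05026268] [ 1.58454946 -0.95652065  0.03266747] 45.07170029494663
```

View pics/w4b.png

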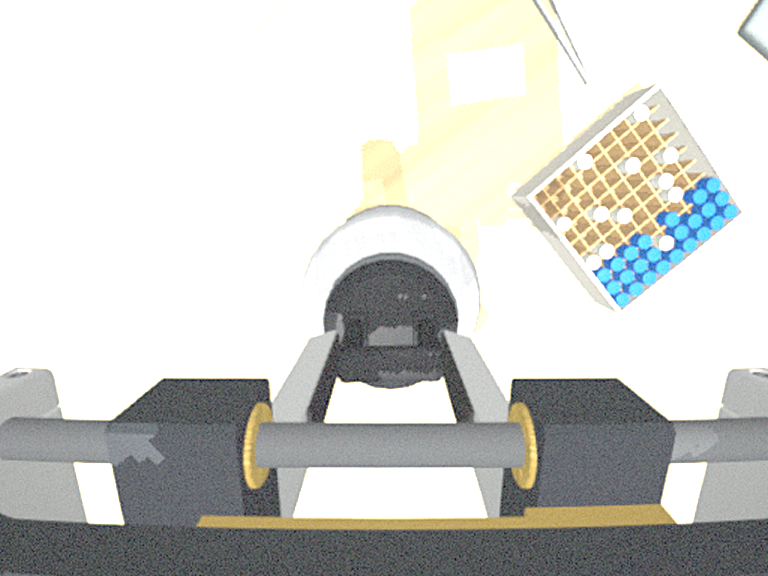

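Run:
```python
from h import *
from crop import crop
T=cam('top','top1.png');S=cam('scene','scene1.png')
crop('pics/top1.png',270,150,80,80,'pics/a.png',s=5,g=2);crop('pics/scene1.png',180,205,80,80,'pics/b.png',s=5,g=2)
cv2.imwrite('pics/ab1.png',np.hstack([cv2.imread('pics/a.png'),cv2.imread('pics/b.png')]))
crop('pics/top0.png',270,150,80,80,'pics/a.png',s=5,g=2);crop('pics/scene0.png',180,205,80,80,'pics/b.png',s=5,g=2)
cv2.imwrite('pics/ab0.png',np.hstack([cv2.imread('pics/a.png'),cv2.imread('pics/b.png')]))
```

```text
(no output)
```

View pics/ab1.png

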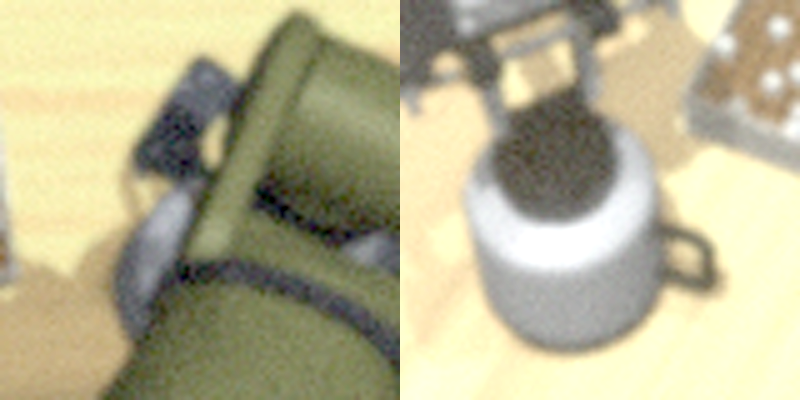

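View pics/ab0.png

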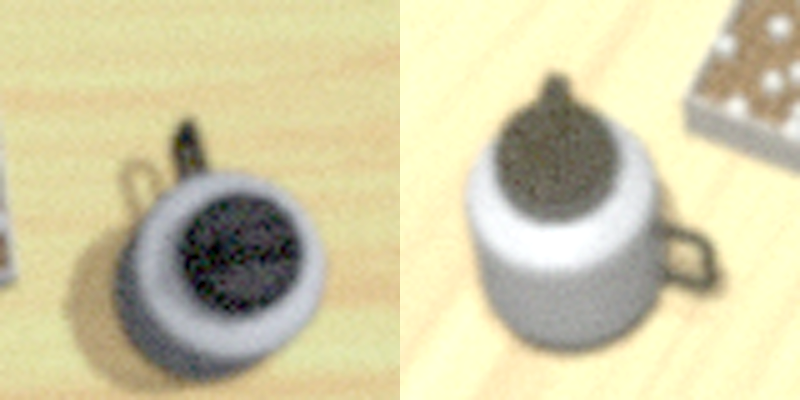

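The flask looks the same in the scene view before and after the twist: body edge at x≈475/660, side handle at x≈715. It has not turned or moved. I'll relieve the side load, then lift gently.

{"op": "jog_arm", "data": {"commands": [[0.0003,0.0006,0,0,0,0,0.3],[0.0005,0.0012,0,0,0,0,0.3],[0.0005,0.0014,0,0,0,0,0.3],[0.0005,0.0014,0.001,0,0,0,0.3],[0.0005,0.0014,0.002,0,0,0,0.3],[0.0005,0.0014,0.004,0,0,0,0.3],[0.0005,0.0014,0.006,0,0,0,0.3],[0.0005,0.0014,0.008,0,0,0,0.3],[0.0005,0.0014,0.01,0,0,0,0.3],[0.0005,0.0014,0.01,0,0,0,0.3]]}}

```text
clock: 10.1
eef_pos: [468.2, -201.6, 193.9]
eef_rot: [-3.141, 0.001, 2.506]
wrist_force: [1.4, 2.2, 1.1]
finger_gap: 45.6
```

Run:
```python
from h import *
from crop import crop
s=manip.read_state();print(s['clock'],s['eef_pos'],s['wrist_force'],s['moment'],s['finger_gap'])
S=cam('scene','scene2.png')
crop('pics/scene2.png',180,205,80,80,'pics/b.png',s=5,g=2);crop('pics/scene1.png',180,205,80,80,'pics/a.png',s=5,g=2)
cv2.imwrite('pics/ab2.png',np.hstack([cv2.imread('pics/a.png'),cv2.imread('pics/b.png')]))
```

```text
10.1 [ 468.1971015  -201.55536114  193.94245346] [1.40675152 2.1800366  1.06660021] [ 0.68194855 -0.32040084 -0.0551551 ] 45.602271747487784
```

View pics/ab2.png

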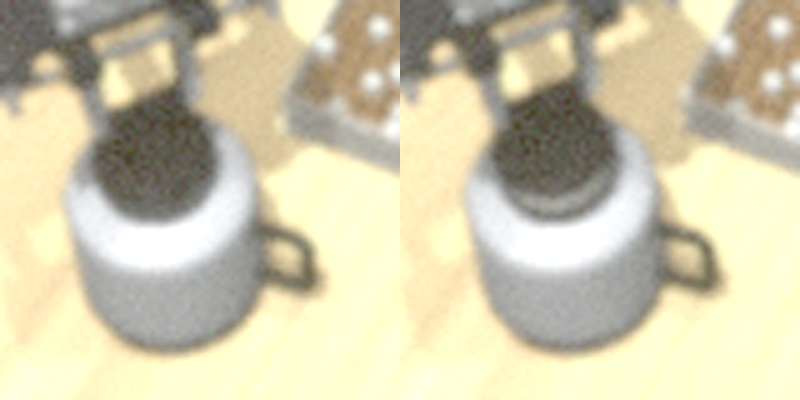

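{"op": "jog_arm", "data": {"commands": [[0,0,0.006,0,0,0,0.3],[0,0,0.012,0,0,0,0.3],[0,0,0.018,0,0,0,0.3],[0,0,0.024,0,0,0,0.3],[0,0,0.03,0,0,0,0.3],[0,0,0.04,0,0,0,0.3],[0,0,0.05,0,0,0,0.3],[0,0,0.06,0,0,0,0.3],[0,0,0.075,0,0,0,0.3],[0,0,0.09,0,0,0,0.3]]}}

```text
clock: 11.4
eef_pos: [468.2, -201.4, 284.8]
eef_rot: [3.142, 0.0, 2.506]
wrist_force: [0.3, 0.3, -1.0]
finger_gap: 45.2
```

Run:
```python
from h import *
from crop import crop
s=manip.read_state();print(s['clock'],s['eef_pos'],s['eef_rot'],s['wrist_force'],s['moment'],s['finger_gap'])
S=cam('scene','scene3.png')
crop('pics/scene3.png',150,170,130,110,'pics/s3.png',s=5,g=2)
```

```text
11.4 [ 468.17068365 -201.37843911  284.76308945] [3.14153831e+00 3.42941483e-04 2.50563626e+00] [ 0.29619524  0.26463531 -0.97460589] [-0.06678293  0.08970796  0.00259945] 45.2286069462881
```

View pics/s3.png

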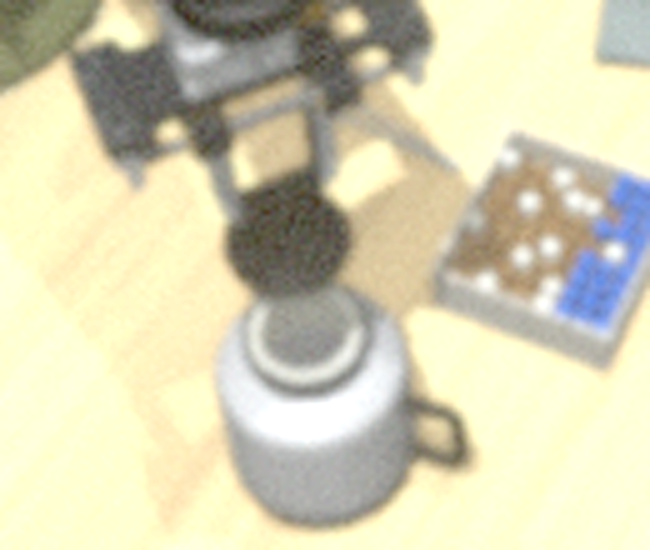

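{"op": "jog_arm", "data": {"commands": [[0,0.02,0.005,0,0,0.04,0.3],[0,0.05,0.01,0,0,0.08,0.3],[0,0.09,0.02,0,0,0.12,0.3],[0,0.13,0.03,0,0,0.16,0.3],[0,0.17,0.04,0,0,0.2,0.3],[0,0.2,0.05,0,0,0.24,0.3],[0,0.22,0.06,0,0,0.28,0.3],[0,0.23,0.06,0,0,0.3,0.3],[0,0.23,0.06,0,0,0.3,0.3],[0,0.23,0.06,0,0,0.3,0.3]]}}

```text
clock: 12.7
eef_pos: [468.1, 28.0, 343.1]
eef_rot: [-3.141, -0.001, 3.132]
wrist_force: [0.2, 0.3, -0.4]
finger_gap: 45.3
```

Run:
```python
from h import *
from crop import crop
s=manip.read_state();print(s['clock'],s['eef_pos'],s['eef_rot'],s['wrist_force'],s['moment'],s['finger_gap'])
cam('wrist','w5.png');crop('pics/w5.png',0,0,512,384,'pics/w5b.png',g=1.5,s=1.5)
```

```text
12.7 [468.06920941  28.04307448 343.12640219] [-3.14145592e+00 -6.89553420e-04  3.13220136e+00] [ 0.16270471  0.28252316 -0.39854881] [ 0.06122212 -0.00235738 -0.00118194] 45.33281031767241
```

View pics/w5b.png

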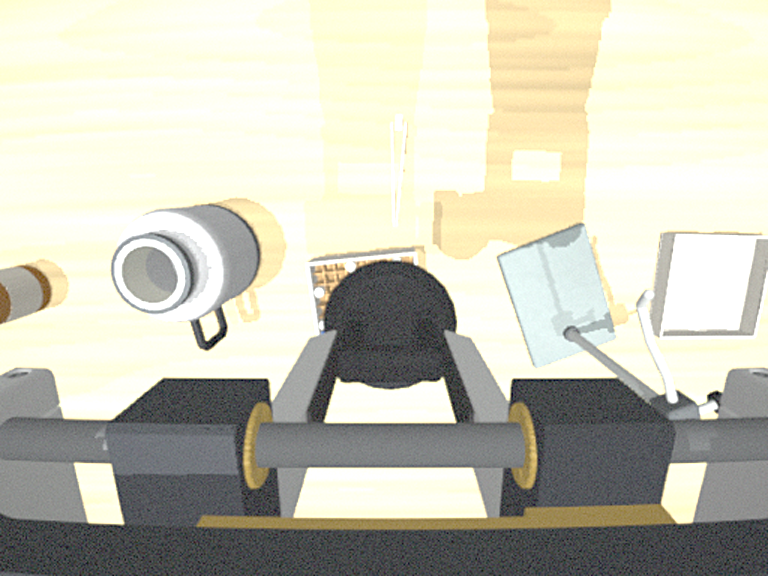

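Excellent view: plate corners at (498,258), (582,225), (616,335), (536,366), hook tip near (646,295). Measuring.

Run:
```python
from h import *
from crop import crop
W=cam('wrist')
crop('pics/w5.png',325,140,155,125,'pics/w5c.png',g=1.4,s=5)
c=np.array([(498,258),(582,225),(616,335),(536,366)])/1.5
P=np.array([onz(W,q,14) for q in c]);print(P.round(1),np.linalg.norm(P-np.roll(P,1,0),axis=1),P.mean(0))
tip=np.array((646,295))/1.5;print('tip',onz(W,tip,238)); 
for x,y in [(504,232)]:
  for a in (21,):
    a=np.radians(a);d=np.array([np.cos(a),np.sin(a)])
    for k,z in[(-30,238),(-16,222),(0,222),(18,222),(85,14)]:
        q=np.array([x,y])+k*d; uv=proj(W,[*q,z])[0]; print(k,(uv*1.5).round(0),((uv-[325,140])*5).round(0))
```

```text
[[481.  167.9  14. ]
 [439.1 274.   14. ]
 [587.7 336.3  14. ]
 [631.3 228.8  14. ]] [162.2225307  114.02340366 161.11090363 115.98956659] [534.79285087 251.76541718  14.        ]
tip [476.26831108 228.55545263 238.        ]
-30 [637. 295.] [498. 282.]
-16 [630. 306.] [475. 318.]
0 [634. 323.] [490. 376.]
18 [639. 342.] [505. 439.]
85 [563. 333.] [253. 409.]
```

View pics/w5c.png

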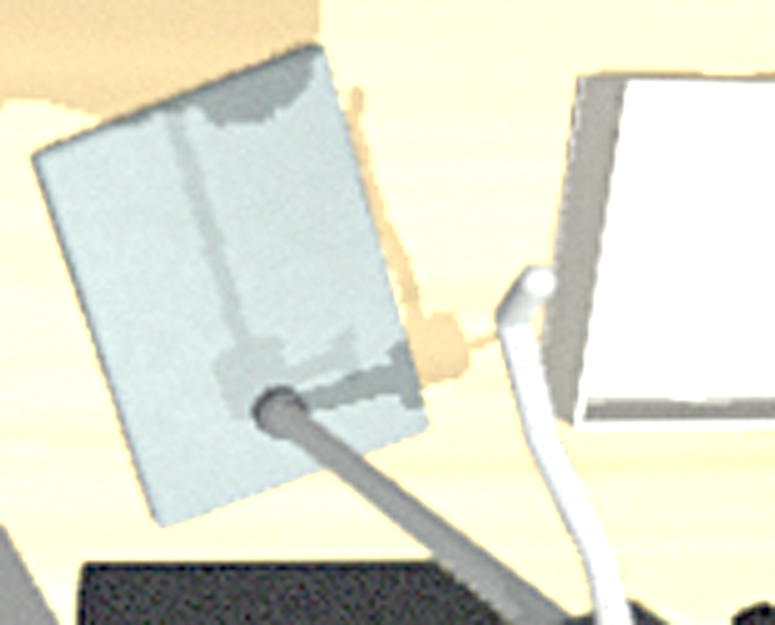

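Run:
```python
from h import *
W=cam('wrist');T=cam('top');S=cam('scene')
def plate(c,f,x0,y0,x1,y1,n):
    i=cv2.imread(f); h=cv2.cvtColor(i,cv2.COLOR_BGR2HSV).astype(int); b=i.astype(int)
    m=np.zeros(i.shape[:2],np.uint8); m[y0:y1,x0:x1]=((b[...,0]>b[...,2]+(-2))&(b.max(2)>45))[y0:y1,x0:x1]
    m=cv2.morphologyEx(m,cv2.MORPH_OPEN,np.ones((3,3)))
    k,l,st,ce=cv2.connectedComponentsWithStats(m);j=1+np.argmax(st[1:,4]);m=(l==j).astype(np.uint8)
    cs,_=cv2.findContours(m,0,cv2.CHAIN_APPROX_NONE);hl=cv2.convexHull(max(cs,key=len))[:,0]
    P=np.array([onz(c,q,14)[:2] for q in hl.astype(float)]).astype(np.float32)
    r=cv2.minAreaRect(P);print(n,st[j],'centre',np.round(r[0],1),'size',np.round(r[1],1),'ang',r[2])
    cv2.imwrite(f'pics/m_{n}.png',m*255)
plate(T,'pics/top0.png',145,160,210,228,'top')
plate(S,'pics/scene0.png',262,150,320,192,'scene')
plate(W,'pics/w5.png',325,140,415,250,'wrist')
# tip triangulation
obs=[(T,(140+157/4.9,145+262/4.9)),(S,(260+(482-392)/4.9,110+95/4.9)),(W,(325+540/5,140+282/5))]
def tri(o):
    A=np.zeros((3,3));b=np.zeros(3)
    for c,uv in o:
        p,v=ray(c,uv);M=np.eye(3)-np.outer(v,v);A+=M;b+=M@p
    return np.linalg.solve(A,b)
print('all',tri(obs),'TS',tri(obs[:2]),'SW',tri(obs[1:]),'TW',tri([obs[0],obs[2]]))
for c,uv in obs: print(onz(c,uv,238))
```

```text
top [ 155  167   46   54 1513] centre [543.2 252.6] size [182.7 114.5] ang 21.44423484802246
scene [270 159  44  27 972] centre [537.8 244.6] size [158.5 112.9] ang 20.777189254760742
wrist [ 332  149   78   96 4775] centre [545.7 255.5] size [191.8 117.8] ang 21.112728118896484
all [476.8219563  229.98230915 232.03195841] TS [476.80638703 228.95430938 228.64245626] SW [477.35556442 234.54520402 227.81939777] TW [472.62598404 224.23592405 249.2270352 ]
[474.09436009 226.35515517 238.        ]
[481.31418981 222.16933653 238.        ]
[475.98981485 231.44722619 238.        ]
```

{"op": "jog_arm", "data": {"commands": [[-0.01,0.03,0,0,0,0.03,0.3],[-0.02,0.06,0,0,0,0.06,0.3],[-0.03,0.1,-0.01,0,0,0.1,0.3],[-0.045,0.14,-0.03,0,0,0.14,0.3],[-0.053,0.165,-0.05,0,0,0.17,0.3],[-0.053,0.174,-0.08,0,0,0.18,0.3],[-0.053,0.174,-0.105,0,0,0.18,0.3],[-0.053,0.174,-0.126,0,0,0.18,0.3],[-0.053,0.174,-0.126,0,0,0.18,0.3],[-0.053,0.174,-0.126,0,0,0.18,0.3]]}}

```text
clock: 14.2
eef_pos: [415.5, 202.7, 218.5]
eef_rot: [3.142, 0.001, -2.772]
wrist_force: [-0.5, -0.2, -0.4]
finger_gap: 45.6
```

Run:
```python
from h import *
from crop import crop
s=manip.read_state();print(s['clock'],s['eef_pos'],s['eef_rot'],s['wrist_force'],s['finger_gap'])
S=cam('scene','scene4.png');crop('pics/scene4.png',230,80,120,110,'pics/s4.png',s=5,g=2)
W=cam('wrist','w6.png');crop('pics/w6.png',100,60,412,324,'pics/w6b.png',g=2,s=1.5)
print(((proj(S,[[504,236,222],[476,225,238],[*s['eef_pos'][:2],248.5]])-[230,80])*5).round())
```

```text
14.2 [415.51026327 202.68019502 218.50615139] [ 3.14156790e+00  1.15344420e-03 -2.77249869e+00] [-0.49542262 -0.2008767  -0.39615293] 45.553946595952624
[[280. 262.]
 [237. 241.]
 [143. 221.]]
```

View pics/s4.png

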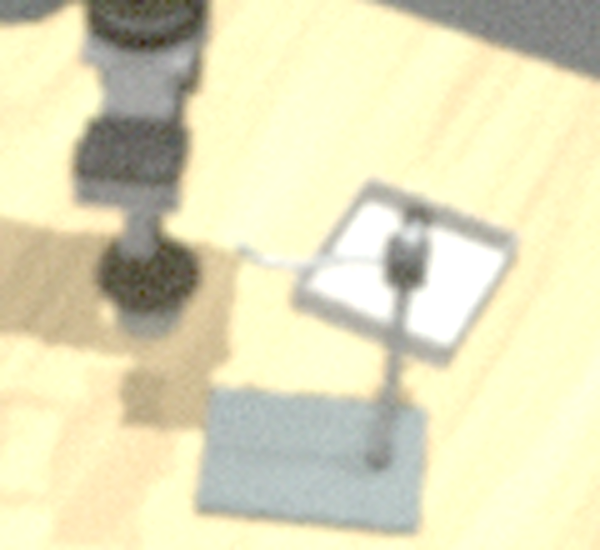

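View pics/w6b.png

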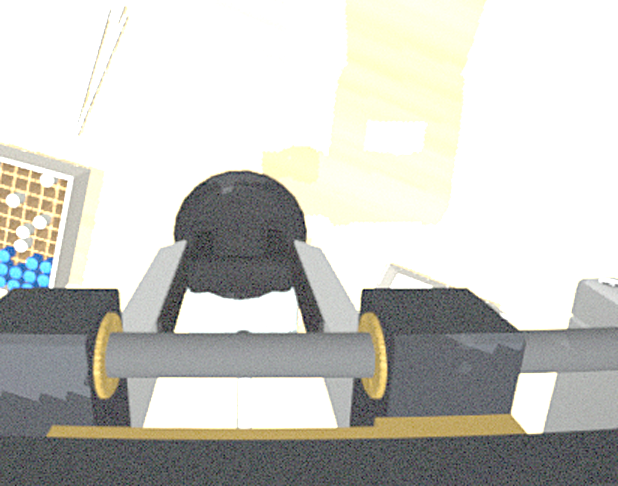

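Run:
```python
from h import *
from crop import crop
S=cam('scene');W=cam('wrist')
i=cv2.imread('pics/scene4.png').astype(int)
m=np.zeros(i.shape[:2],np.uint8);m[128:141,246:273]=(i.max(2)<62)[128:141,246:273]
k,l,st,ce=cv2.connectedComponentsWithStats(m);print(st[1:],ce[1:])
s=manip.read_state();x,y=s['eef_pos'][:2]
t=np.linspace(0,2*np.pi,40)
c=np.array([[x+38*np.cos(a),y+38*np.sin(a),z] for a in t for z in(198,210)])
q=proj(S,c);print(q.min(0),q.max(0), ((q.min(0)-[230,80])*5).round(),((q.max(0)-[230,80])*5).round())
crop('pics/w6.png',180,230,180,125,'pics/w6c.png',g=1,s=4.3)
a=np.radians(21);d=np.array([np.cos(a),np.sin(a)])
for k,z in[(-50,14),(-30,240),(0,226),(85,14),(85,200)]:
    q=np.array([504,236])+k*d;uv=proj(W,[*q,z])[0];print(k,uv.round(1),((uv-[180,230])*4.3).round())
```

```text
[[249 128  21  13 234]] [[259.12393162 134.11965812]]
[247.68655587 123.82709102] [269.55377305 142.41802795] [ 88. 219.] [198. 312.]
-50 [258.9 205.4] [ 339. -106.]
-30 [257.8 309.2] [334. 341.]
0 [257.9 329.5] [335. 428.]
85 [258.7 284.4] [339. 234.]
85 [258.  381.4] [335. 651.]
```

View pics/w6c.png

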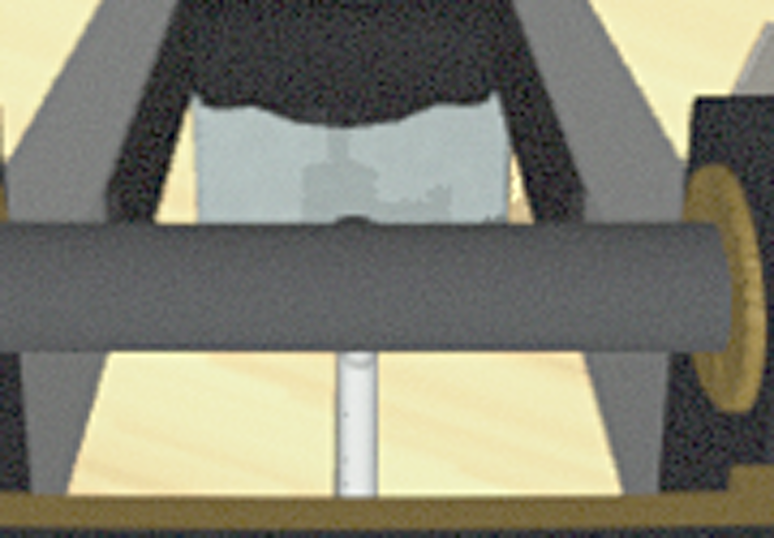

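{"op": "jog_arm", "data": {"commands": [[-0.0007,0.0019,0,0,0,0,0.3],[0.009,0.0055,0,0,0,0,0.3],[0.018,0.009,0,0,0,0,0.3],[0.027,0.0125,0,0,0,0,0.3],[0.036,0.016,0,0,0,0,0.3],[0.044,0.019,0,0,0,0,0.3],[0.05,0.0214,0,0,0,0,0.3],[0.055,0.0233,0,0,0,0,0.3],[0.055,0.0233,0,0,0,0,0.3],[0.055,0.0233,0,0,0,0,0.3]]}}

```text
clock: 15.65
eef_pos: [470.0, 225.9, 217.6]
eef_rot: [3.142, -0.0, -2.772]
wrist_force: [-0.6, -0.0, -0.5]
finger_gap: 45.3
```

Run:
```python
from h import *
from crop import crop
s=manip.read_state();print(s['clock'],s['eef_pos'],s['eef_rot'],s['wrist_force'],s['finger_gap'])
S=cam('scene','scene5.png');crop('pics/scene5.png',240,85,100,75,'pics/s5.png',s=5,g=2)
W=cam('wrist','w7.png');crop('pics/w7.png',180,150,180,205,'pics/w7b.png',g=2,s=2.9)
```

```text
15.65 [469.99731512 225.89854516 217.57424369] [ 3.14158003e+00 -3.57127903e-05 -2.77226375e+00] [-5.57646043e-01 -4.47937987e-04 -5.17034055e-01] 45.322019588671765
```

View pics/s5.png

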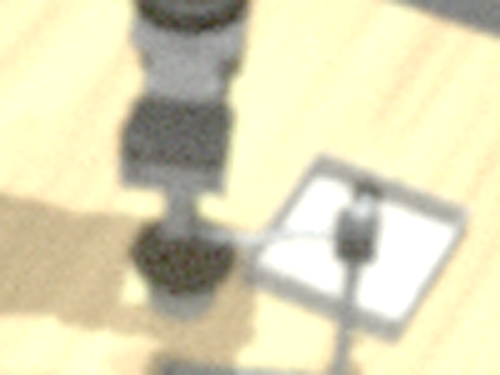

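View pics/w7b.png

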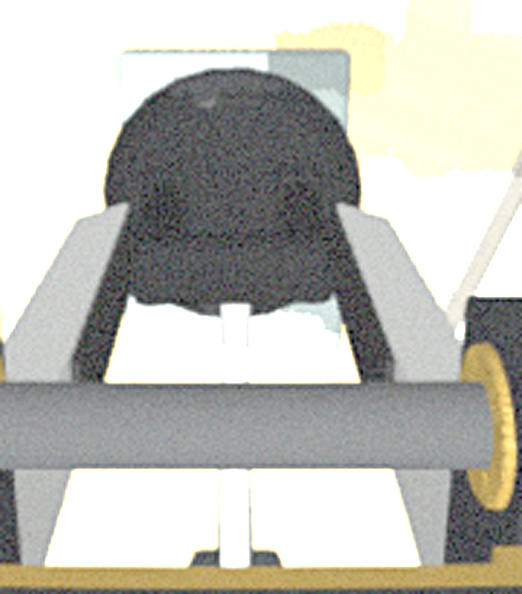

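{"op": "jog_arm", "data": {"commands": [[0.004,0.0015,0,0,0,0,0.3],[0.008,0.0031,0,0,0,0,0.3],[0.012,0.0046,0,0,0,0,0.3],[0.016,0.0061,0,0,0,0,0.3],[0.02,0.0077,0,0,0,0,0.3],[0.024,0.0092,0,0,0,0,0.3],[0.028,0.0107,0,0,0,0,0.3],[0.032,0.0123,0,0,0,0,0.3],[0.034,0.013,0,0,0,0,0.3],[0.034,0.013,0,0,0,0,0.3]]}}

```text
clock: 17.0
eef_pos: [504.2, 239.0, 217.5]
eef_rot: [-3.142, -0.0, -2.772]
wrist_force: [-1.2, 0.1, -1.0]
finger_gap: 45.5
```

Run:
```python
from h import *
from crop import crop
s=manip.read_state();print(s['clock'],s['eef_pos'],s['eef_rot'],s['wrist_force'],s['moment'],s['finger_gap'])
S=cam('scene','scene6.png');crop('pics/scene6.png',240,85,100,75,'pics/s6.png',s=6,g=2)
W=cam('wrist','w8.png');crop('pics/w8.png',180,150,180,205,'pics/w8b.png',g=4,s=2.9)
```

```text
17.0 [504.16468241 238.96138679 217.45901462] [-3.14158754e+00 -1.61571488e-04 -2.77222818e+00] [-1.17224083  0.05812899 -0.9749008 ] [-0.04973739 -0.02140847  0.00339533] 45.511004013458646
```

View pics/s6.png

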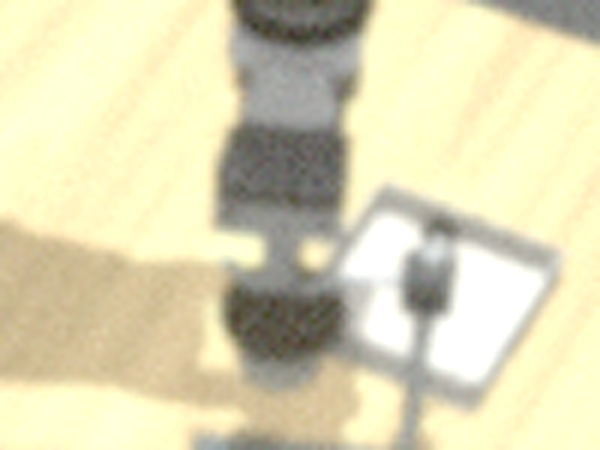

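View pics/w8b.png

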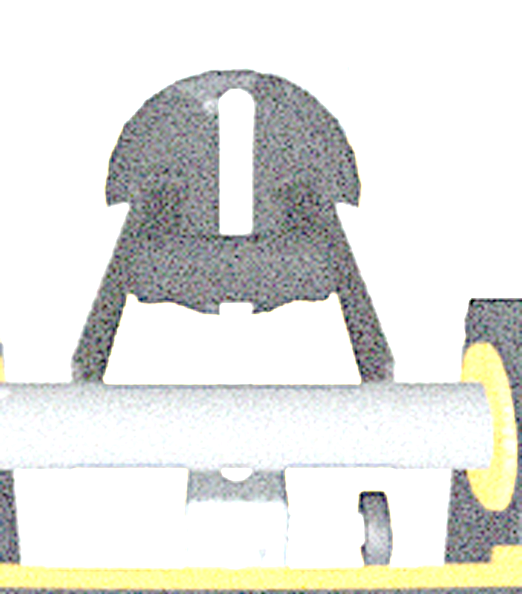

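The hook shows through the handle window: its tip is at (235,95) in front of the bar and the shaft emerges behind it. Now I'll lower the plug.

{"op": "jog_arm", "data": {"commands": [[0,0,-0.004,0,0,0,0.3],[0,0,-0.008,0,0,0,0.3],[0,0,-0.012,0,0,0,0.3],[0,0,-0.015,0,0,0,0.3],[0,0,-0.017,0,0,0,0.3],[0,0,-0.018,0,0,0,0.3],[0,0,-0.019,0,0,0,0.3],[0,0,-0.02,0,0,0,0.3],[0,0,-0.021,0,0,0,0.3],[0,0,-0.021,0,0,0,0.3]]}}

```text
clock: 18.35
eef_pos: [504.1, 238.9, 196.5]
eef_rot: [3.142, -0.0, -2.772]
wrist_force: [0.1, -0.2, -1.7]
finger_gap: 45.3
```

{"op": "jog_arm", "data": {"commands": [[0,0,-0.0005,0,0,0,0.3],[0,0,-0.001,0,0,0,0.3],[0,0,-0.0015,0,0,0,0.3],[0,0,-0.002,0,0,0,0.3],[0,0,-0.002,0,0,0,0.3],[0,0,-0.002,0,0,0,0.3],[0,0,-0.002,0,0,0,0.3],[0,0,-0.002,0,0,0,0.3],[0,0,-0.002,0,0,0,0.3],[0,0,-0.002,0,0,0,0.3]]}}

```text
clock: 19.6
eef_pos: [504.2, 238.9, 194.7]
eef_rot: [-3.142, 0.0, -2.772]
wrist_force: [-1.0, -1.1, 3.3]
finger_gap: 45.4
```

{"op": "jog_arm", "data": {"commands": [[0,0,0,0,0,0,0.45],[0,0,0,0,0,0,0.48],[0,0,0,0,0,0,0.49],[0,0,0,0,0,0,0.5],[0,0,0,0,0,0,0.51],[0,0,0,0,0,0,0.53],[0,0,0,0,0,0,0.56],[0,0,0,0,0,0,0.6],[0,0,0,0,0,0,0.65],[0,0,0,0,0,0,0.7]], "grip_force": 10}}

```text
clock: 20.85
eef_pos: [504.1, 239.0, 194.6]
eef_rot: [3.142, 0.0, -2.772]
wrist_force: [-1.0, -0.5, -0.6]
finger_gap: 64.8
```

Run:
```python
from h import *
from crop import crop
s=manip.read_state();print(s['clock'],s['eef_pos'],s['wrist_force'],s['finger_gap'])
W=cam('wrist','w9.png');crop('pics/w9.png',180,150,180,205,'pics/w9b.png',g=4,s=2.9)
```

```text
20.85 [504.11558171 238.95672388 194.55628864] [-0.99697862 -0.5347954  -0.55093529] 64.84018184850106
```

View pics/w9b.png

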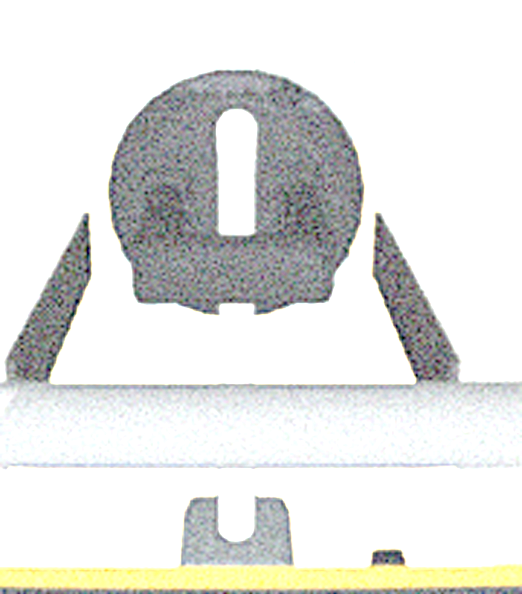

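{"op": "jog_arm", "data": {"commands": [[0,0,0,0,0,0,0.75],[0,0,0.005,0,0,0,0.75],[0,0,0.01,0,0,0,0.75],[0,0,0.02,0,0,0,0.75],[0,0,0.03,0,0,0,0.75],[0,0,0.045,0,0,0,0.75],[0,0,0.06,0,0,0,0.75],[0,0,0.08,0,0,0,0.75],[0,0,0.1,0,0,0,0.75],[0,0,0.12,0,0,0,0.75]]}}

```text
clock: 22.15
eef_pos: [504.1, 238.9, 316.0]
eef_rot: [-3.142, 0.001, -2.772]
wrist_force: [-0.6, -0.5, 0.1]
finger_gap: 70.6
```

{"op": "jog_arm", "data": {"commands": [[-0.02,-0.01,0.01,0,0,0,0.75],[-0.04,-0.03,0.02,0,0,0,0.75],[-0.06,-0.06,0.03,0,0,0,0.75],[-0.08,-0.09,0.04,0,0,0,0.75],[-0.1,-0.12,0.04,0,0,0,0.75],[-0.12,-0.15,0.04,0,0,0,0.75],[-0.12,-0.17,0.04,0,0,0,0.75],[-0.12,-0.17,0.04,0,0,0,0.75],[-0.12,-0.17,0.04,0,0,0,0.75],[-0.12,-0.17,0.04,0,0,0,0.75]]}}

```text
clock: 23.4
eef_pos: [384.2, 69.5, 354.5]
eef_rot: [3.141, -0.0, -2.771]
wrist_force: [0.2, -0.1, -0.2]
finger_gap: 70.5
```

Run:
```python
from h import *
from crop import crop
s=manip.read_state();print(s['clock'],s['eef_pos'],s['wrist_force'],s['finger_gap'])
S=cam('scene','s10.png');T=cam('top','t10.png')
crop('pics/s10.png',180,80,170,200,'pics/s10b.png',s=2.9,g=2)
import time
a=cv2.imread('pics/scene1.png')[235:285,190:256].astype(int);b=S['pixels'][235:285,190:256].astype(int)
print('flask diff',np.abs(a-b).mean(), np.abs(cv2.imread('pics/scene0.png')[235:285,190:256].astype(int)-b).mean())
for _ in range(4): S2=camera('scene')
print('plug motion',np.abs(S2['pixels'][90:150,270:320].astype(int)-S['pixels'][90:150,270:320]).mean(),np.abs(S2['pixels'][300:360,300:350].astype(int)-S['pixels'][300:360,300:350]).mean())
```

```text
23.4 [384.19898875  69.5120054  354.54811247] [ 0.1542761  -0.09313917 -0.18730517] 70.47600270846335
flask diff 8.427979797979798 8.161919191919193
plug motion 2.0016666666666665 1.7861111111111112
```

View pics/s10b.png

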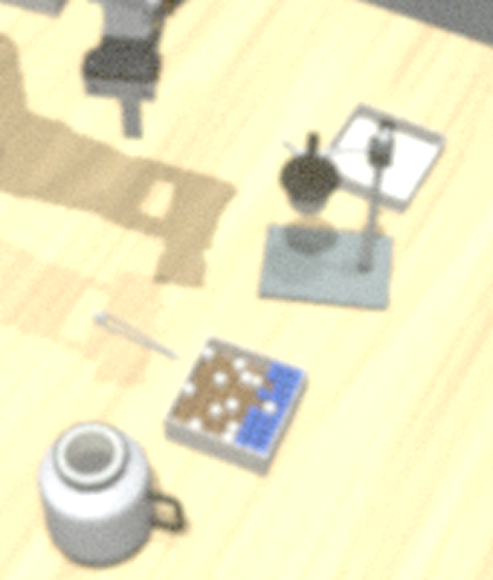

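View pics/t10.png

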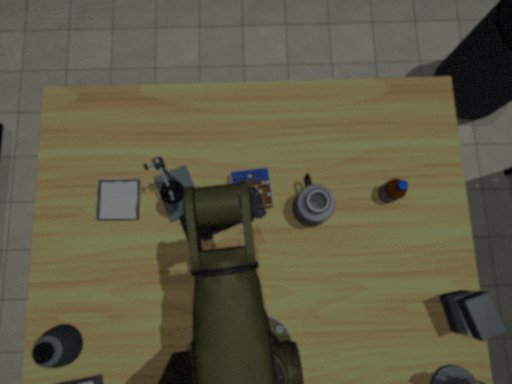

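The plug hangs still on the hook; the open, upright flask's handle tip is at top-view pixel (307,177), where it started. Handing in.

Run:
```python
from h import *
a=cv2.imread('pics/top0.png')[170:232,285:340].astype(int);b=cv2.imread('pics/t10.png')[170:232,285:340].astype(int)
# flask handle and lower-body region shift
A=a[:16,:].mean(2).astype(np.float32);B=b[:16,:].mean(2).astype(np.float32);print(cv2.phaseCorrelate(A,B))
print(manip.sign_off())
```

```text
((0.18874000062596252, -0.4203506632943359), 1.0137525727351506)
the job is handed in; nothing more can be done
None
```

The plug is off the flask and hanging on the stand's hook, and I handed the job in at about 23.7 s of the 48 s allowed. The sign-off reports no verdict.

**What I did:**
- I gripped the plug's handle by its outer leg faces and twisted it about 46° while it was still seated.
- I eased off the side load and lifted the plug straight up.
- I threaded the handle window over the hook, lowered until the hook took the weight, then released and backed away.

**Last checks:**
- **Plug:** the scene view shows it on the hook, and pictures 0.2 s apart show no motion beyond image noise. The handle touched down at a tool height of 194.7 mm, against 194.5 mm expected.
- **Flask:** it stands upright and open where it started. The top view shows a shift of about 0.2 and 0.4 px, roughly 1.5 mm or less, close to what I can measure.
- **Bystanders:** the arm went near none of them, and the lid, forceps and bottle look undisturbed.

**What disagreed:**
- The grip was about 1 mm off the plug's axis, so there was a side force of about 6 N during the twist. Before lifting, the scene view showed no movement of the flask.
- A simple before/after pixel difference of the flask area was 8 grey levels. I put this down to the missing plug and changed shadows, because the flask's outline and handle line up with the first picture.
- The three cameras disagreed by 5 to 8 mm on the stand's position. I settled this with a wrist-camera view of the hook against the fingers, and moved 2 mm sideways before going in.

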